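Seal a model house with the clamped spray can and cap it

TASK

Push the sliding carriage with the white model house along its track until it is fully home against the red stop, in front of the blue spray can. Then press the white nozzle on top of the can all the way down and let it spring back up. Finally put the red overcap on the can, open side down, fully seated and level, with the house still home, and leave the other things on the bench where they are.

Things in the scene. Friction and masses are not known exactly. Their poses are not given: they have to be found in the camera images.
- station: Fixed dark wooden spray station. Origin on the bench under the axis of the upright blue spray can (58 mm diameter; clamp ring 74 mm, up to 47 mm height); z up. The can sprays along the station's +x. The carriage's track runs along station y at x = 0.125 (board 110 mm wide, y = -0.06 to 0.25); the red stop is at its -y end.
- can_ledge (a point): Centre of the can's flat shoulder ledge, 150 mm above the bench, on the can's axis, z up. The overcap's rim sits on this ledge (radius 23.5 to 29 mm) around a raised tapering collar, 10 mm high, radius 23.5 mm at the bottom and 21.5 mm at the top.
- nozzle (a joint): Travel of the white sprung nozzle on top of the can: 0 is up, 0.006 m is fully down; about 8 N holds it fully down and it springs back by itself.
- nozzle_top (a point): Centre of the flat top of the nozzle, a white upright cylinder 28 mm in diameter and 20 mm high on the can's axis; 188 mm above the bench when up. Pressed straight down.
- carriage (a joint): Position of the carriage along its track, in m: grows as it slides along the station's -y; 0 is the outer end, 0.15 is home against the red stop, with the house straight in front of the nozzle. About 2 N moves it and it stays where it is left.
- push_face (a point): Middle of the top edge of the outer face (towards station +y) of the carriage's upright wooden push board, 84 mm wide (along station x), 12 mm thick, from 20 to 103 mm above the bench. Push this face along the station's -y. The white house (66 mm long, 44 mm wide, ridge 105 mm above the bench) is fixed to the carriage behind the board. Axes as the station's.
- overcap: Loose red plastic spray-can overcap: a round cup standing open side down, 58 mm outer diameter, 60 mm high, 3 mm wall (52 mm inside), 55 mm deep inside. Origin at the centre of its open rim (the underside), z up through the closed top. Starts on the bench.
- brush_tin: Bystander: yellow tin, 68 mm diameter, 85 mm high, with brushes up to 185 mm high. Origin at the centre of its underside.
- tape_roll: Bystander: yellow tape roll lying flat, 90 mm outer diameter, 25 mm high. Origin at the centre of its underside.
- sanding_block: Bystander: cork sanding block lying flat, 110 x 50 x 32 mm (x, y, z). Origin at the centre of its underside.
- screwdriver: Bystander: red-handled screwdriver lying along its x, 190 mm long, about 30 mm high. Origin near its middle.
Mind the look-alikes: they are no part of the job. Of the things that look like the overcap, the smallest one is meant.

How it is judged:
By the outcome, as a careful person would: the job done as asked, in the order asked, and still so for the second after the job is handed in, with the robot touching nothing.
It also fails if it takes over 59 s, if anything falls off the work surface, if the arm or the gripper's body presses on something with over 40 N, if the wrist force passes 120 N, or if a joint passes its speed limit or range.

ROBOT

A 6-joint arm with a two-finger parallel gripper is mounted at the origin on the work surface. World frame = base frame: x ahead of the robot, y to its left, z up, the work surface at z = 0. Lengths are in m, angles in degrees, forces in N, time in s.
With the tool pointing down it reaches from about 0.3 to 0.75 m from the base axis. Payload 8.5 kg.
Tool frame: the origin (TCP) lies midway between the tips of the shut fingers; the grasp point (between the pads) lies 19 mm behind it; z points along the fingers, y is the line along which they close (so a half turn about z gives the same grasp; the last joint's range is limited). The gripper opens to 85 mm and grips with 20 to 120 N. Pads are 22 mm wide; open, the fingers measure 114 mm over their backs; the gripper's body (76 mm by 85 mm) begins 54 mm behind the grasp point. The pads swing forward as they close: fully open they stand 13 mm farther back than shut.
Start: joints at [59.456, 21.807, 74.336, -0, 83.858, -12.336], TCP at [0.172, 0.522, 0.231] pointing down, gripper open.
Joint ranges: [-178.18, 178.18], [-50.72, 133.34], [12.68, 142.11], [-81.47, 261.47], [9.98, 163.14], [-165.26, 165.26]. Speed limits (degrees/s): [136.94, 136.94, 180, 180, 180, 180].

INTERFACE

Orientations are given as a 3x3 rotation matrix whose columns are the frame's x, y, z axes.
In Python, from rig import env gives the robot as it stands. The module is installed in compiled form; this text tells all that it offers.
- The arm moves only by the tool jog_arm, never from a script. Its argument "targets" is a list of rows, each a list of 6 numbers: the shift along the tool's x, y, z in cm, then the turn, a rotation vector about the tool's x, y, z in degrees. A call has 1 to 8 rows; each row is the pose to reach, as a shift and turn from the pose commanded when the call began, along the tool's axes at that moment; what a row does not reach only later rows make up. A row lasts 1/12 s, in which the tool goes at most 41.7 mm and 7.16 degrees, less where a joint would pass 70% of its speed; a pose out of reach is approached as far as the arm can. A call with a gripper value outside its range is refused whole. "hand" is the opening, from 0 (shut) to 1 (fully open), set as the call begins (left out, the last holds). The fingers move at their own pace and stop on an object; "newtons" is the grip in N (left out, the last holds). Time passes only in rows, so rows that repeat a pose let the fingers close. It gives the time, the measured TCP pose, the force, the opening and the grip force at its end, in the units of the state.
- env.observe(): the state, without advancing time (a new reading comes with each control period).
- env.get_image(name): name is "scene" or "top"; returns a dict with "frame" (384x512x3 uint8, red, green, blue), "depth" (384x512 float32, m along the optical axis (not along the pixel's ray), 0 where there is no reading), "fovy" (degrees; the focal length in pixels is half the picture's height over the tangent of half this angle, whatever the lens; pixels are square), "cx", "cy" (the principal point, pixels), "cam_to_world" (4x4, takes a point from camera to world coordinates). Camera axes: x right, y down, z forward; pixel columns grow to the right and rows downward; lengths in m; the calibration is good to about 2 mm. A picture is of the moment at which its call begins.
- env.close_job(): hands the job in; it is judged then, once.
Trained networks look in the newest picture that a camera, given by its name, has taken for a name from the list of things; names that differ only in an ending like _2 or _b are one class to them, and where a whole thing is asked for, a point or a joint stands for the part that bears it (a point fixed in the world has none). Each returns a list of dicts, best first, with "score" (0 to 1); they miss things now and then, are a little off and sometimes report something else, mostly with a low value. They report only what shows in the picture. A call takes as long as a camera call. They do not tell look-alikes from the thing itself.
- env.regions_of(camera, target): "pixels" (384x512 bool, what is visible of it) and "point" ([row, column] in pixels, amid what is visible of it).
The state is a dict: "time_s": time; "q": joint angles; "qvel": joint speeds; "joint_efforts": joint torques, N m; "position": TCP position; "tool_rot": TCP orientation; "ft_force": force on the tool from outside, world axes, zero at the start; "wrist_torque": the same for the moment, N m; "grip_width": finger opening in m; "gripper_force": force on a finger pad.
Only numpy, scipy, OpenCV 4.12 (cv2) and the standard library are available. Lean on these libraries where they do the work, as an engineer would, in place of code of your own. Each camera call takes 0.05 s, during which the arm holds its last target. There are 200 camera calls.

## Working session

There is one attempt and no reset: what is moved stays moved. The work goes in short steps, Python scripts to look and compute and a tool call to move; the robot and the scene stay as the last step left them, time stands still between calls to the robot, and variables do not carry over. Pictures are saved under pics/ and viewed, at most 10 in all, crops included, and the job is handed in when it is done.

Besides the shell and the picture viewer there is one more tool, called after ">>>" by a JSON object that holds its "fn" and its "kwargs". jog_arm: Moves the arm, as the interface text tells. Its arguments: {"type":"object","properties":{"targets":{"type":"array","items":{"type":"array","items":{"type":"number"}}},"hand":{"type":"number"},"newtons":{"type":"number"}},"required":["targets"]}

```bash
mkdir -p pics; cat > h.py <<'E'
import numpy as np, cv2
from rig import env
def cloud(im):
    d=im["depth"]; h,w=d.shape; f=h/2/np.tan(np.radians(im["fovy"])/2)
    v,u=np.mgrid[:h,:w]
    p=np.stack([(u-im["cx"])/f*d,(v-im["cy"])/f*d,d],-1)
    T=np.array(im["cam_to_world"]); return p@T[:3,:3].T+T[:3,3]
def save(im,n,crop=None,s=1):
    a=im["frame"][:,:,::-1]
    if crop: a=a[crop[0]:crop[1],crop[2]:crop[3]]
    cv2.imwrite("pics/"+n+".png",cv2.resize(a,None,fx=s,fy=s,interpolation=cv2.INTER_CUBIC))
E
python3 - <<'E'
from h import *
np.set_printoptions(precision=4,suppress=True)
s=env.observe(); print(s["position"],s["tool_rot"],s["time_s"])
ims={c:env.get_image(c) for c in("scene","top")}
a=np.vstack([ims[c]["frame"][:,:,::-1] for c in ims]); cv2.imwrite("pics/a.png",cv2.resize(a,None,fx=.78,fy=.78))
for c in ims:
    save(ims[c],c,s=1.5); P=cloud(ims[c])
    for t in["station","nozzle","carriage","overcap","brush_tin","tape_roll","sanding_block","screwdriver"]:
        for r in env.regions_of(c,t):
            m=r["pixels"]&(ims[c]["depth"]>0); q=P[m]
            if len(q): print(c,t,round(r["score"],2),np.round(r["point"]),m.sum(),np.percentile(q,2,axis=0),np.percentile(q,98,axis=0))
E
```

```text
[0.1717 0.5222 0.2307] [[-0.9499  0.3125 -0.0008]
 [ 0.3125  0.9499 -0.0013]
 [ 0.0003 -0.0015 -1.    ]] 0.0
scene station 0.81 [225. 265.] 4039 [ 0.4477 -0.0624  0.007 ] [0.6694 0.2326 0.1637]
scene station 0.51 [201. 175.] 312 [ 0.5397 -0.3191  0.0035] [ 0.5937 -0.2658  0.0664]
scene nozzle 0.62 [171. 258.] 64 [ 0.4791 -0.0153  0.1729] [0.5042 0.0085 0.1941]
scene carriage 0.93 [235. 288.] 847 [0.5791 0.0789 0.0231] [0.658  0.1809 0.1069]
scene carriage 0.41 [225. 268.] 4009 [ 0.446 -0.06   0.007] [0.669  0.2345 0.1635]
scene overcap 0.88 [206. 140.] 527 [ 0.5928 -0.4333  0.0124] [ 0.6596 -0.3667  0.0841]
scene overcap 0.84 [226. 161.] 558 [ 0.6457 -0.3322  0.0094] [ 0.7092 -0.266   0.0834]
scene overcap 0.69 [201. 178.] 309 [ 0.542  -0.3193  0.0078] [ 0.5937 -0.2658  0.0664]
scene brush_tin 0.72 [230. 264.] 3947 [ 0.449  -0.0602  0.0091] [0.6693 0.2337 0.1638]
scene brush_tin 0.65 [166. 193.] 464 [ 0.305  -0.3328  0.0032] [ 0.4489 -0.243   0.1745]
scene brush_tin 0.16 [171. 258.] 39 [ 0.4839 -0.0112  0.1796] [0.504  0.0061 0.1948]
scene tape_roll 0.63 [184. 147.] 289 [ 0.4574 -0.4
[... 691 characters left out ...]
] [0.6528 0.1777 0.1068]
top carriage 0.51 [203. 274.] 59 [ 0.4764 -0.0184  0.1634] [0.4999 0.0081 0.1941]
top overcap 0.68 [169. 380.] 434 [ 0.5839 -0.4356  0.0122] [ 0.6517 -0.3667  0.0841]
top overcap 0.66 [157. 350.] 442 [ 0.6338 -0.338   0.0017] [ 0.7065 -0.2664  0.0834]
top overcap 0.64 [184. 350.] 251 [ 0.5345 -0.3209  0.0018] [ 0.5878 -0.2662  0.0662]
top brush_tin 0.74 [183. 349.] 285 [ 0.5345 -0.3369 -0.0011] [ 0.5993 -0.2662  0.0662]
top tape_roll 0.66 [202. 394.] 284 [ 0.4486 -0.482   0.0011] [ 0.5306 -0.3923  0.0317]
top sanding_block 0.59 [215. 153.] 403 [0.386 0.4   0.009] [0.4867 0.4604 0.0384]
top screwdriver 0.57 [168. 161.] 140 [0.594  0.38   0.0165] [0.6399 0.4641 0.0314]
```

View pics/scene.png

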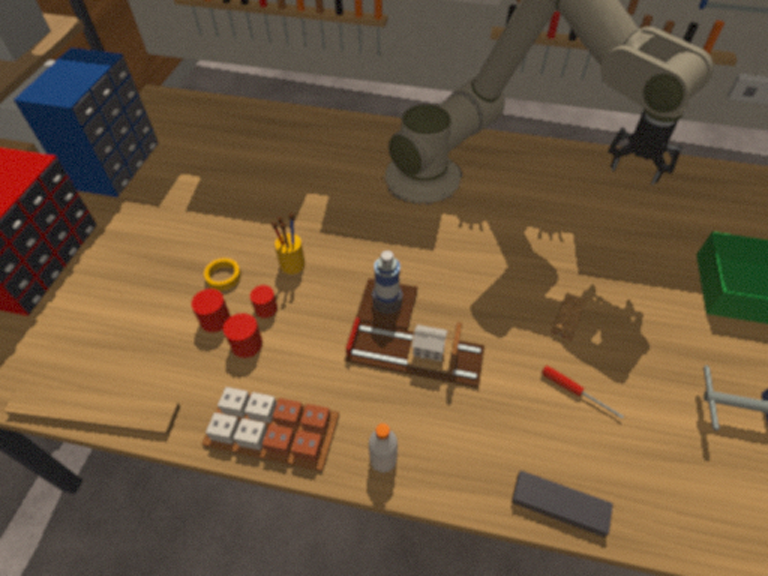

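View pics/top.png

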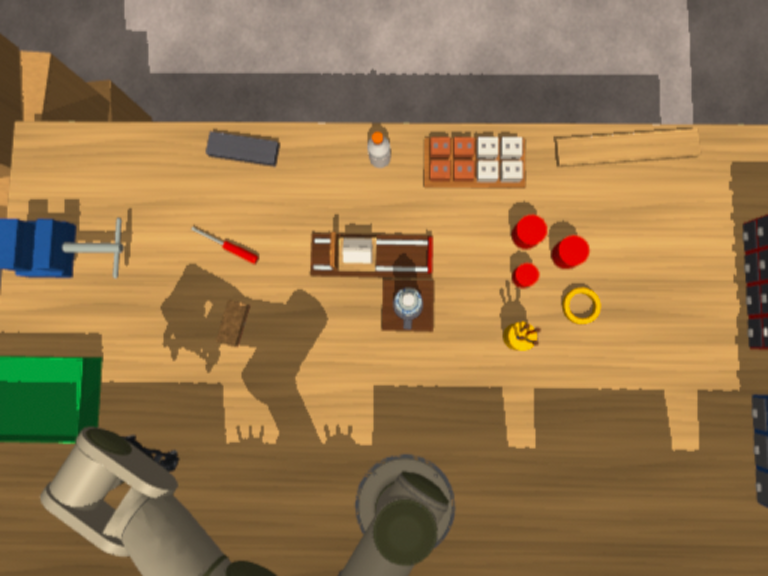

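The scene holds three red cups. In scene pixels (row, col) they are at (206,140) large, (226,161) large and (201,178) small. The small one, at top (184,350), is about 53 mm wide and 60 mm high, so it is the overcap. I'll check it in a close crop and measure precisely.

```bash
cat >> h.py <<'E'
def circ(q):
    A=np.c_[2*q[:,:2],np.ones(len(q))]; x=np.linalg.lstsq(A,(q[:,:2]**2).sum(1),rcond=None)[0]
    return x[:2],np.sqrt(x[2]+x[:2]@x[:2])
E
python3 - <<'E'
from h import *
np.set_printoptions(precision=4,suppress=True)
for c in("scene","top"):
    im=env.get_image(c);P=cloud(im);F=im["frame"].astype(int)
    save(im,"crop_"+c,(170,260,110,310) if c=="scene" else (140,230,200,400),4)
    red=(F[...,0]>120)&(F[...,1]<50)&(im["depth"]>0)
    def box(x0,x1,y0,y1): return (P[...,0]>x0)&(P[...,0]<x1)&(P[...,1]>y0)&(P[...,1]<y1)
    b=box(.4,.8,-.24,-.12)&(im["depth"]>0); print(c,"bench z",np.median(P[b][:,2]),P[b][:,2].std())
    for n,bb in(("small",box(.52,.61,-.34,-.25)),("A",box(.57,.67,-.45,-.355)),("B",box(.63,.73,-.35,-.25))):
        m=bb&(P[...,2]>.02)&red; zt=np.percentile(P[m][:,2],98); q=P[m&(P[...,2]>zt-.006)]
        hull=cv2.minEnclosingCircle(q[:,:2].astype(np.float32)); print(n,zt,len(q),q.mean(0),hull)
    m=box(.45,.53,-.05,.05)&(P[...,2]>.185); q=P[m]; print("noz",len(q),q.mean(0),cv2.minEnclosingCircle(q[:,:2].astype(np.float32)))
    m=box(.45,.53,-.05,.05)&(P[...,2]>.148)&(P[...,2]<.16); q=P[m]; print("ledge",len(q),q.mean(0),cv2.minEnclosingCircle(q[:,:2].astype(np.float32)) if len(q) else 0)
    # board top
    m=box(.54,.70,.12,.22)&(P[...,2]>.095); q=P[m]; print("board",q.min(0),q.max(0),q.mean(0), cv2.minAreaRect((q[:,:2]*1000).astype(np.float32)))
    m=box(.42,.72,-.09,.3)&(P[...,2]>.01)&(P[...,2]<.03); print("track",cv2.minAreaRect((P[m&box(.54,.72,-.09,.3)][:,:2]*1000).astype(np.float32)))
    r=box(.5,.75,-.12,-.02)&red; q=P[r]; print("stop",len(q),q.min(0),q.max(0)) if len(q) else 0
    d=np.cov(q[:,:2].T); w,V=np.linalg.eigh(d); print(V[:,1])
a=cv2.imread("pics/crop_scene.png");b=cv2.imread("pics/crop_top.png");cv2.imwrite("pics/crop.png",cv2.resize(np.vstack([a,b]),(660,594)))
E
```

```text
scene bench z 0.0026778596837353508 0.13426888447912158
small 0.06689280362746948 101 [ 0.5689 -0.2907  0.0635] ((0.5691341757774353, -0.29081103205680847), 0.024984151124954224)
A 0.08401483290951588 210 [ 0.6247 -0.3993  0.0807] ((0.625282883644104, -0.4015142619609833), 0.0362631157040596)
B 0.08439620120944075 240 [ 0.6756 -0.3011  0.081 ] ((0.672568678855896, -0.3027176558971405), 0.03790773078799248)
noz 47 [ 0.4923 -0.0039  0.1903] ((0.49144360423088074, -0.004172629676759243), 0.013387025333940983)
ledge 90 [ 0.5012 -0.0026  0.1538] ((0.48948168754577637, -0.004528121091425419), 0.03097807988524437)
board [0.5742 0.1207 0.0951] [0.6596 0.1827 0.1095] [0.6193 0.1605 0.1034] ((616.9002075195312, 151.7243194580078), (61.970577239990234, 85.3824234008789), 89.95658111572266)
track ((607.124755859375, 86.69052124023438), (313.90008544921875, 131.4542999267578), 89.53143310546875)
stop 44 [ 0.5738 -0.06    0.0352] [ 0.6581 -0.0521  0.0472]
[-0.9999  0.0149]
top bench z 0.0011759648870823813 0.0035244132286172862
small 0.06754702124016154 80 [ 0.5617 -0.2928  0.0638] ((0.56263291835
[... 156 characters left out ...]
684668183327)
B 0.08424372098967645 173 [ 0.6695 -0.2999  0.0807] ((0.6692330837249756, -0.3018006980419159), 0.036639660596847534)
noz 51 [ 0.4877 -0.0047  0.1892] ((0.48776888847351074, -0.004901161417365074), 0.013851437717676163)
ledge 120 [ 0.4871 -0.005   0.1537] ((0.48765701055526733, -0.004800416063517332), 0.029359817504882812)
board [0.5731 0.1202 0.0951] [0.6536 0.1824 0.1109] [0.6147 0.162  0.1027] ((613.9111938476562, 150.89515686035156), (80.48348236083984, 61.281494140625), 1.3323873281478882)
track ((623.4404907226562, 87.22492980957031), (166.90701293945312, 312.09844970703125), 0.9466910362243652)
stop 54 [ 0.5693 -0.0614  0.0372] [ 0.6563 -0.0535  0.0484]
[-0.9999  0.0157]
```

View pics/crop.png

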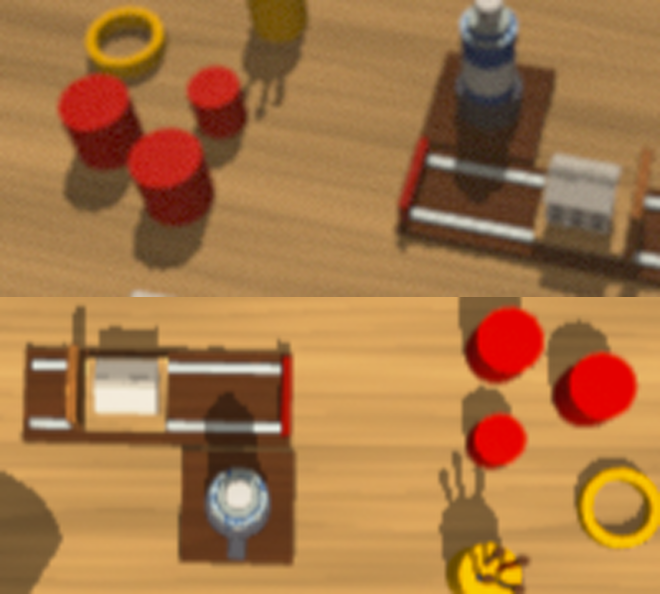

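The crop confirms it: the small red cup at scene (201,178) is clearly narrower and shorter than its two neighbours. The can axis is near (0.489,-0.005), station yaw is about -0.9°, the push face is at y≈0.181 and the cap is near (0.566,-0.292). First I go to the push face, with the fingers shut and the tool aligned to the world axes.

>>> {"fn": "jog_arm", "kwargs": {"targets": [[-51,-13.5,3,0,0,-18.2],[-51,-13.5,3,0,0,-18.2],[-51,-13.5,3,0,0,-18.2],[-51,-13.5,3,0,0,-18.2],[-51,-13.5,3,0,0,-18.2],[-51,-13.5,3,0,0,-18.2],[-51,-13.5,3,0,0,-18.2],[-51,-13.5,3,0,0,-18.2]], "hand": 0}}

```text
time_s: 1.67
position: [0.4455, 0.3442, 0.2129]
tool_rot: [[-1.0, 0.0, 0.0], [0.0, 1.0, 0.0], [-0.0, 0.0, -1.0]]
ft_force: [0.2, -0.3, -0.6]
grip_width: 0.0001
gripper_force: 0.0
```

>>> {"fn": "jog_arm", "kwargs": {"targets": [[-16.8,-10.8,2,0,0,0],[-16.8,-10.8,2,0,0,0],[-16.8,-10.8,2,0,0,0],[-16.8,-10.8,2,0,0,0],[-16.8,-10.8,2,0,0,0],[-16.8,-10.8,13.5,0,0,0],[-16.8,-10.8,13.5,0,0,0],[-16.8,-10.8,13.5,0,0,0]]}}

```text
time_s: 2.33
position: [0.6115, 0.2367, 0.0747]
tool_rot: [[-1.0, 0.001, -0.002], [0.001, 1.0, -0.0], [0.002, -0.0, -1.0]]
ft_force: [-1.1, -1.2, -0.5]
grip_width: 0.0003
gripper_force: 0.0
```

>>> {"fn": "jog_arm", "kwargs": {"targets": [[0,-2,0,0,0,0],[0,-4,0,0,0,0],[0,-5,0,0,0,0],[0,-6,0,0,0,0],[0,-7,0,0,0,0],[0,-8,0,0,0,0]]}}

```text
time_s: 2.83
position: [0.612, 0.1573, 0.0782]
tool_rot: [[-1.0, -0.0, 0.0], [-0.0, 1.0, 0.0], [-0.0, 0.0, -1.0]]
ft_force: [-0.6, 2.3, -0.7]
grip_width: -0.0001
gripper_force: 1.0
```

>>> {"fn": "jog_arm", "kwargs": {"targets": [[0,-1,0,0,0,0],[0,-2,0,0,0,0],[0,-3,0,0,0,0],[0,-3.5,0,0,0,0],[0,-4,0,0,0,0]]}}

```text
time_s: 3.25
position: [0.6121, 0.1168, 0.078]
tool_rot: [[-1.0, 0.001, 0.0], [0.001, 1.0, 0.0], [-0.0, 0.0, -1.0]]
ft_force: [-0.8, 1.5, 0.9]
grip_width: -0.0
gripper_force: 0.9
```

```bash
python3 - <<'E'
from h import *
im=env.get_image("top");save(im,"p1",(130,240,190,320),5)
P=cloud(im);F=im["frame"].astype(int)
for r in env.regions_of("top","carriage")[:1]:
    q=P[r["pixels"]];print(r["score"],np.percentile(q,[1,50,99],axis=0))
E
```

```text
0.8 [[ 0.57053016 -0.00534294  0.02376677]
 [ 0.60128783  0.02743219  0.08464762]
 [ 0.65368986  0.06011759  0.10636063]]
```

View pics/p1.png

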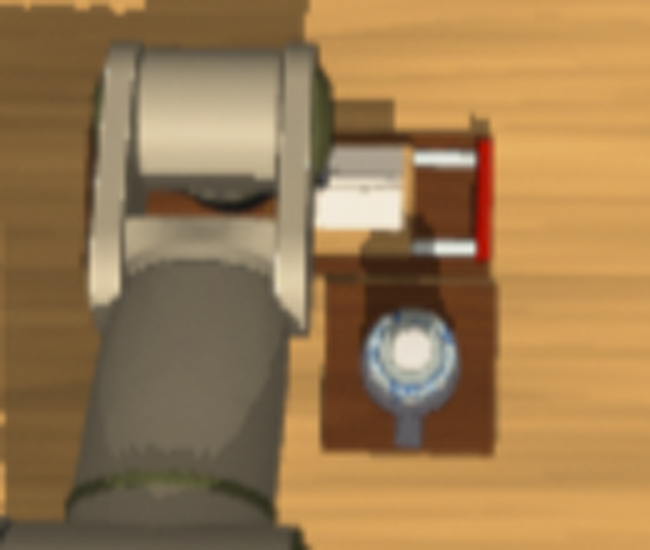

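The carriage's front edge is about 46 mm from the red stop. Before going on I check the forearm's clearance over the can.

```bash
python3 - <<'E'
from h import *
im=env.get_image("top");P=cloud(im);im2=env.get_image("scene");P2=cloud(im2)
for x in(.42,.46,.49,.52,.56,.6):
    for Q,n in((P,"top"),(P2,"scn")):
        q=Q[(abs(Q[...,0]-x)<.01)&(Q[...,1]>-.03)&(Q[...,1]<.25)&(Q[...,2]>.205)]
        if len(q): print(x,n,len(q),q[:,1].min(),q[:,1].max(),q[:,2].min(),q[:,2].max())
E
```

```text
0.42 top 314 0.06324162140493102 0.16286581528810926 0.45549945846628737 0.536552411307461
0.42 scn 395 0.06401102691763322 0.16626470189979534 0.462728981505389 0.5432594384098475
0.46 top 268 0.06320990328916926 0.16404030907942252 0.4219046414976064 0.49847004455568833
0.46 scn 399 0.06429654146993849 0.16646035510012705 0.41635818667041824 0.5027739582934858
0.49 top 291 0.05494419401229857 0.17418242790953842 0.38480930403606095 0.46569205255286295
0.49 scn 399 0.06110570187008413 0.16435221837662764 0.40216046188489096 0.4707719693990815
0.52 top 301 0.05468795646873979 0.17308290750686448 0.33536813941311694 0.43255282877669243
0.52 scn 508 0.05629795756077138 0.17440783091132386 0.3292710791703989 0.43696820739926645
0.56 top 158 0.05469220333211767 0.17325498657339494 0.3095185498823223 0.40773767634325386
0.56 scn 104 0.05574829823336991 0.17452468286295147 0.34545169543731147 0.41093860219870415
0.6 top 335 0.04440566589729861 0.1822462539707164 0.33195538577884 0.396892377078643
0.6 scn 238 0.046939002608954755 0.18466665124643417 0.24713042711758626 0.39798422486716656
```

Clearance is ample.

>>> {"fn": "jog_arm", "kwargs": {"targets": [[0,-1,0,0,0,0],[0,-2,0,0,0,0],[0,-3,0,0,0,0],[0,-3.6,0,0,0,0],[0,-4,0,0,0,0],[0,-4.2,0,0,0,0]]}}

```text
time_s: 3.95
position: [0.6119, 0.0747, 0.0778]
tool_rot: [[-1.0, 0.001, -0.0], [0.001, 1.0, -0.0], [0.0, -0.0, -1.0]]
ft_force: [-0.5, 1.5, 0.2]
grip_width: 0.0002
gripper_force: 0.8
```

>>> {"fn": "jog_arm", "kwargs": {"targets": [[0,-0.2,0,0,0,0],[0,-0.4,0,0,0,0],[0,-0.4,0,0,0,0]]}}

```text
time_s: 4.2
position: [0.612, 0.0713, 0.0778]
tool_rot: [[-1.0, 0.0, 0.0], [0.0, 1.0, -0.0], [-0.0, -0.0, -1.0]]
ft_force: [-0.3, 0.2, -0.3]
grip_width: 0.0003
gripper_force: 0.0
```

>>> {"fn": "jog_arm", "kwargs": {"targets": [[0,-0.2,0,0,0,0],[0,-0.4,0,0,0,0],[0,-0.4,0,0,0,0]]}}

```text
time_s: 4.45
position: [0.612, 0.0692, 0.0779]
tool_rot: [[-1.0, -0.0, 0.001], [-0.0, 1.0, 0.003], [-0.001, 0.003, -1.0]]
ft_force: [0.5, 9.8, -0.3]
grip_width: -0.0002
gripper_force: 4.9
```

>>> {"fn": "jog_arm", "kwargs": {"targets": [[0,-0.2,0,0,0,0],[0,-0.3,0,0,0,0],[0,-0.3,0,0,0,0]]}}

```text
time_s: 4.7
position: [0.612, 0.069, 0.078]
tool_rot: [[-1.0, -0.001, 0.001], [-0.001, 1.0, 0.007], [-0.001, 0.007, -1.0]]
ft_force: [1.8, 23.7, 0.2]
grip_width: -0.0
gripper_force: 11.5
```

The force climbs at y=0.069 with no further motion, so the carriage is home. Now I back off, rise, and go above the nozzle.

>>> {"fn": "jog_arm", "kwargs": {"targets": [[0,3,0,0,0,0],[0,3,-4,0,0,0],[0,3,-8,0,0,0],[0,3,-12,0,0,0],[0,3,-14.5,0,0,0],[0,3,-14.5,0,0,0]]}}

```text
time_s: 5.2
position: [0.6139, 0.0945, 0.2294]
tool_rot: [[-1.0, -0.0, 0.012], [-0.0, 1.0, -0.001], [-0.012, -0.001, -1.0]]
ft_force: [0.5, -0.0, 0.8]
grip_width: -0.0003
gripper_force: 0.0
```

```bash
python3 - <<'E'
from h import *
np.set_printoptions(precision=4,suppress=True)
s=env.observe();print(s["position"],s["ft_force"])
for c in("top","scene"):
    im=env.get_image(c);P=cloud(im)
    for r in env.regions_of(c,"carriage")[:2]:
        q=P[r["pixels"]];print(c,r["score"],np.percentile(q,[1,50,99],axis=0))
    for r in env.regions_of(c,"nozzle")[:2]:
        q=P[r["pixels"]];q=q[q[:,2]>.183];print("noz",r["score"],len(q),q.mean(0))
E
```

```text
[0.6139 0.0945 0.2294] [ 0.5129 -0.0345  0.8377]
top 0.85 [[ 0.5703 -0.0504  0.0233]
 [ 0.6025 -0.0014  0.0836]
 [ 0.6538  0.0451  0.1082]]
noz 0.61 52 [ 0.4875 -0.0042  0.1888]
noz 0.61 19 [0.5058 0.0289 0.6859]
scene 0.8 [[ 0.5807 -0.0478  0.027 ]
 [ 0.6345  0.0052  0.0733]
 [ 0.6577  0.0531  0.1082]]
```

>>> {"fn": "jog_arm", "kwargs": {"targets": [[4,-3,0,0,0,0],[8,-6.5,0,0,0,0],[12.3,-9.8,0,0,0,0],[12.3,-9.8,0,0,0,0],[12.3,-9.8,1.5,0,0,0],[12.3,-9.8,2,0,0,0],[12.3,-9.8,2,0,0,0]]}}

```text
time_s: 6.08
position: [0.4885, -0.0033, 0.2014]
tool_rot: [[-1.0, 0.001, -0.003], [0.001, 1.0, 0.001], [0.003, 0.001, -1.0]]
ft_force: [-0.3, 0.3, -0.1]
grip_width: 0.0
gripper_force: 0.0
```

>>> {"fn": "jog_arm", "kwargs": {"targets": [[0,0,0.8,0,0,0],[0,0,1.3,0,0,0],[0,0,1.6,0,0,0],[0,0,1.9,0,0,0],[0,0,1.9,0,0,0]]}}

```text
time_s: 6.5
position: [0.4894, -0.003, 0.1838]
tool_rot: [[-1.0, -0.0, 0.001], [-0.0, 1.0, 0.0], [-0.001, 0.0, -1.0]]
ft_force: [-0.7, 2.7, 6.6]
grip_width: 0.0003
gripper_force: 3.1
```

>>> {"fn": "jog_arm", "kwargs": {"targets": [[0,0,0.2,0,0,0],[0,0,0.2,0,0,0]]}}

```text
time_s: 6.67
position: [0.4894, -0.003, 0.1823]
tool_rot: [[-1.0, -0.0, 0.001], [-0.0, 1.0, 0.0], [-0.001, 0.0, -1.0]]
ft_force: [-1.7, 2.1, 7.6]
grip_width: 0.0002
gripper_force: 3.9
```

>>> {"fn": "jog_arm", "kwargs": {"targets": [[0,0,0.2,0,0,0],[0,0,0.3,0,0,0],[0,0,0.3,0,0,0]]}}

```text
time_s: 6.92
position: [0.4895, -0.003, 0.1817]
tool_rot: [[-1.0, -0.001, 0.004], [-0.001, 1.0, -0.001], [-0.004, -0.001, -1.0]]
ft_force: [-7.9, 4.0, 25.8]
grip_width: 0.0001
gripper_force: 12.9
```

>>> {"fn": "jog_arm", "kwargs": {"targets": [[0,0,0.2,0,0,0],[0,0,0.2,0,0,0],[0,0,0.2,0,0,0]]}}

```text
time_s: 7.17
position: [0.4897, -0.0031, 0.1815]
tool_rot: [[-1.0, -0.001, 0.006], [-0.001, 1.0, -0.001], [-0.006, -0.001, -1.0]]
ft_force: [-13.4, 3.8, 42.1]
grip_width: -0.0001
gripper_force: 20.8
```

The nozzle bottomed out at 6 mm travel. I release it and go towards the cap, opening the gripper on the way.

>>> {"fn": "jog_arm", "kwargs": {"targets": [[0,0,-3,0,0,0],[0,0,-7,0,0,0],[-1,-4,-7,0,0,0],[-2,-8,-7,0,0,0],[-3,-12,-7,0,0,0],[-4,-16,-7,0,0,0],[-5.2,-20,-7,0,0,0],[-6.4,-24,-7,0,0,0]], "hand": 1}}

```text
time_s: 7.83
position: [0.5531, -0.2452, 0.2467]
tool_rot: [[-1.0, 0.0, -0.0], [0.0, 1.0, 0.0], [0.0, 0.0, -1.0]]
ft_force: [0.2, -0.3, -0.2]
grip_width: 0.0852
gripper_force: 0.0
```

>>> {"fn": "jog_arm", "kwargs": {"targets": [[-1.2,-4.9,0,0,0,0],[-1.2,-4.9,0,0,0,0],[-1.2,-4.9,4,0,0,0],[-1.2,-4.9,8,0,0,0],[-1.2,-4.9,11,0,0,0],[-1.2,-4.9,11,0,0,0]]}}

```text
time_s: 8.33
position: [0.5626, -0.2903, 0.1302]
tool_rot: [[-1.0, 0.0, -0.01], [0.0, 1.0, 0.007], [0.01, 0.007, -1.0]]
ft_force: [-0.1, 0.2, -1.2]
grip_width: 0.0856
gripper_force: 0.0
```

```bash
python3 - <<'E'
from h import *
np.set_printoptions(precision=4,suppress=True)
s=env.observe();print(s["position"],s["ft_force"],s["grip_width"],s["time_s"])
im=env.get_image("scene");save(im,"p2",(130,250,100,300),4);P=cloud(im)
for r in env.regions_of("scene","nozzle")[:1]:
    q=P[r["pixels"]];print("noz",np.percentile(q,[2,98],axis=0))
E
```

```text
[ 0.5626 -0.2903  0.1302] [-0.0745  0.159  -1.162 ] 0.0856453089884992 8.3333
noz [[ 0.4825 -0.0113  0.1786]
 [ 0.5035  0.0076  0.1936]]
```

View pics/p2.png

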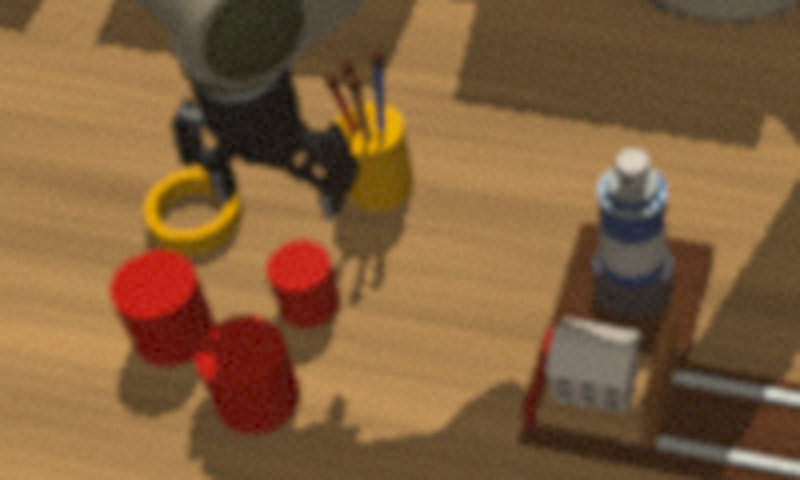

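It shows the gripper above the small red cap at crop (285,300), the house against the stop and the nozzle back up. I go down and grip.

>>> {"fn": "jog_arm", "kwargs": {"targets": [[0,0,4,0,0,0],[0,0,7,0,0,0],[0,0,9.5,0,0,0],[0,0,11,0,0,0],[0,0,11.3,0,0,0],[0,0,11.3,0,0,0]]}}

```text
time_s: 8.93
position: [0.5658, -0.2928, 0.0255]
tool_rot: [[-1.0, -0.0, 0.002], [-0.0, 1.0, -0.001], [-0.002, -0.001, -1.0]]
ft_force: [-0.1, 0.4, -0.7]
grip_width: 0.0852
gripper_force: 0.0
```

>>> {"fn": "jog_arm", "kwargs": {"targets": [[0,0,0,0,0,0],[0,0,0,0,0,0],[0,0,0,0,0,0],[0,0,0,0,0,0],[0,0,0,0,0,0],[0,0,0,0,0,0]], "hand": 0, "newtons": 25}}

```text
time_s: 9.43
position: [0.5658, -0.2929, 0.0263]
tool_rot: [[-1.0, 0.0, 0.003], [0.0, 1.0, -0.002], [-0.003, -0.002, -1.0]]
ft_force: [-0.5, 0.7, 6.8]
grip_width: 0.0579
gripper_force: 26.0
```

The grip is rather high on the cap, so I regrip 1 cm lower.

>>> {"fn": "jog_arm", "kwargs": {"targets": [[0,0,0,0,0,0],[0,0,0,0,0,0],[0,0,0,0,0,0],[0,0,0.6,0,0,0],[0,0,1.1,0,0,0],[0,0,1.1,0,0,0]], "hand": 1}}

```text
time_s: 9.93
position: [0.5643, -0.2918, 0.0113]
tool_rot: [[-1.0, 0.0, -0.002], [0.0, 1.0, 0.002], [0.002, 0.002, -1.0]]
ft_force: [-0.6, -0.1, 0.3]
grip_width: 0.0853
gripper_force: 0.0
```

>>> {"fn": "jog_arm", "kwargs": {"targets": [[0,0,0,0,0,0],[0,0,0,0,0,0],[0,0,0,0,0,0],[0,0,0,0,0,0],[0,0,0,0,0,0],[0,0,0,0,0,0]], "hand": 0, "newtons": 25}}

```text
time_s: 10.43
position: [0.565, -0.2923, 0.0131]
tool_rot: [[-1.0, 0.0, 0.0], [0.0, 1.0, -0.0], [-0.0, -0.0, -1.0]]
ft_force: [-0.2, 0.5, 2.0]
grip_width: 0.0584
gripper_force: 27.0
```

>>> {"fn": "jog_arm", "kwargs": {"targets": [[0,0,-2,0,0,0],[0,0,-5,0,0,0],[0,0,-9,0,0,0],[0,0,-13,0,0,0],[0,0,-17,0,0,0],[0,0,-21,0,0,0],[0,0,-23,0,0,0],[0,0,-23,0,0,0]]}}

```text
time_s: 11.1
position: [0.5659, -0.2929, 0.2486]
tool_rot: [[-1.0, 0.0, 0.008], [-0.0, 1.0, -0.006], [-0.008, -0.006, -1.0]]
ft_force: [-0.0, -0.0, -0.8]
grip_width: 0.0584
gripper_force: 27.3
```

>>> {"fn": "jog_arm", "kwargs": {"targets": [[1,4,0,0,0,0],[2,8,0,0,0,0],[3,12,0,0,0,0],[4,16,0,0,0,0],[5,20,0,0,0,0],[6.5,24,0,0,0,0],[7.6,28.8,0,0,0,0],[7.6,28.8,0,0,0,0]]}}

```text
time_s: 11.77
position: [0.4865, 0.0005, 0.2423]
tool_rot: [[-1.0, -0.004, -0.002], [-0.004, 1.0, 0.002], [0.002, 0.002, -1.0]]
ft_force: [1.0, -0.7, -0.2]
grip_width: 0.058
gripper_force: 27.4
```

>>> {"fn": "jog_arm", "kwargs": {"targets": [[0,0,0,0,0,0],[0,0,0,0,0,0]]}}

```text
time_s: 11.93
position: [0.4889, -0.0043, 0.2424]
tool_rot: [[-1.0, -0.001, -0.001], [-0.001, 1.0, -0.0], [0.001, -0.0, -1.0]]
ft_force: [0.5, 0.1, -0.9]
grip_width: 0.0586
gripper_force: 27.4
```

```bash
python3 - <<'E'
from h import *
np.set_printoptions(precision=4,suppress=True)
s=env.observe();print(s["position"],s["ft_force"],s["grip_width"])
im=env.get_image("scene");save(im,"p3",(90,230,190,330),4);P=cloud(im);F=im["frame"].astype(int)
red=(F[...,0]>80)&(F[...,1]<45)&(F[...,2]<60)&(P[...,2]>.15)&(abs(P[...,0]-.49)<.08)&(abs(P[...,1])<.08)
q=P[red];print(len(q),q.min(0),q.max(0))
ys=[(r,np.where(red[r])[0].min(),np.where(red[r])[0].max()) for r in np.where(red.any(1))[0]];print(ys)
can=[]
blue=(P[...,2]>.1)&(P[...,2]<.148)&(abs(P[...,0]-.49)<.045)&(abs(P[...,1])<.06)
print([(r,np.where(blue[r])[0].min(),np.where(blue[r])[0].max()) for r in np.where(blue.any(1))[0]])
for z0,z1,m in((.235,.25,red),(.11,.145,blue)):
    k=m&(P[...,2]>z0)&(P[...,2]<z1); q=P[k]; print(len(q),q.min(0),q.max(0),circ(q) if len(q)>5 else 0)
E
```

```text
[ 0.4889 -0.0043  0.2424] [ 0.5156  0.0916 -0.9393] 0.05864565181441896
338 [ 0.4725 -0.0331  0.2345] [0.5191 0.0215 0.322 ]
[(np.int64(143), np.int64(250), np.int64(256)), (np.int64(144), np.int64(249), np.int64(260)), (np.int64(145), np.int64(249), np.int64(260)), (np.int64(146), np.int64(249), np.int64(262)), (np.int64(147), np.int64(248), np.int64(262)), (np.int64(148), np.int64(248), np.int64(262)), (np.int64(149), np.int64(248), np.int64(263)), (np.int64(150), np.int64(248), np.int64(264)), (np.int64(151), np.int64(249), np.int64(265)), (np.int64(152), np.int64(249), np.int64(264)), (np.int64(153), np.int64(249), np.int64(264)), (np.int64(154), np.int64(249), np.int64(264)), (np.int64(155), np.int64(249), np.int64(264)), (np.int64(156), np.int64(249), np.int64(264)), (np.int64(157), np.int64(249), np.int64(264)), (np.int64(158), np.int64(248), np.int64(264)), (np.int64(159), np.int64(249), np.int64(264)), (np.int64(160), np.int64(249), np.int64(264)), (np.int64(161), np.int64(249), np.int64(265)), (np.int64(162), np.int64(250), np.int64(265)), (np.int64(163), np.int64(250), np.
[... 340 characters left out ...]
), (np.int64(184), np.int64(249), np.int64(265)), (np.int64(185), np.int64(249), np.int64(265)), (np.int64(186), np.int64(250), np.int64(265)), (np.int64(187), np.int64(250), np.int64(265)), (np.int64(188), np.int64(250), np.int64(265)), (np.int64(189), np.int64(251), np.int64(264)), (np.int64(190), np.int64(251), np.int64(264)), (np.int64(191), np.int64(252), np.int64(262)), (np.int64(192), np.int64(253), np.int64(260)), (np.int64(193), np.int64(255), np.int64(255))]
42 [ 0.4901 -0.0275  0.236 ] [0.5179 0.0211 0.2495] (array([ 0.4899, -0.0064]), np.float64(0.02691592289846922))
107 [ 0.4922 -0.0335  0.1108] [0.5193 0.024  0.145 ] (array([ 0.4898, -0.0048]), np.float64(0.028089617185305584))
```

View pics/p3.png

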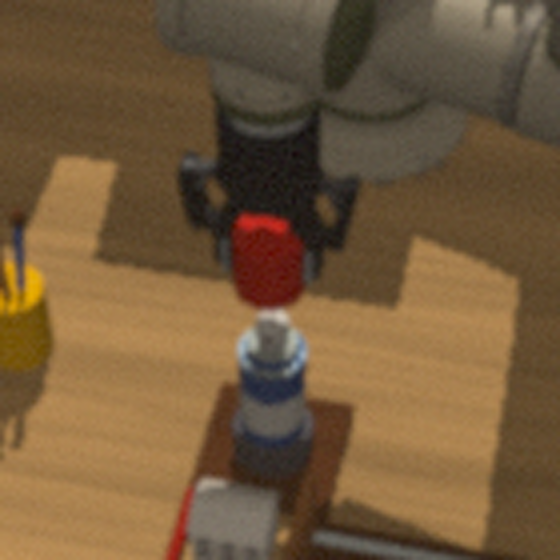

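The cap hangs level over the can; measured axes are (0.490,-0.006) for the cap and (0.490,-0.005) for the can. I lower it.

>>> {"fn": "jog_arm", "kwargs": {"targets": [[0,0,2,0,0,0],[0,0,3.5,0,0,0],[0,0,5,0,0,0],[0,0,6,0,0,0],[0,0,6.6,0,0,0],[0,0,6.9,0,0,0],[0,0,6.9,0,0,0]]}}

```text
time_s: 12.57
position: [0.4891, -0.005, 0.1734]
tool_rot: [[-1.0, 0.001, -0.001], [0.001, 1.0, 0.0], [0.001, 0.0, -1.0]]
ft_force: [-0.5, -0.4, -0.8]
grip_width: 0.0578
gripper_force: 27.4
```

>>> {"fn": "jog_arm", "kwargs": {"targets": [[0,0,0.3,0,0,0],[0,0,0.5,0,0,0],[0,0,0.5,0,0,0]]}}

```text
time_s: 12.82
position: [0.4889, -0.0043, 0.1688]
tool_rot: [[-1.0, 0.0, 0.0], [0.0, 1.0, -0.0], [-0.0, -0.0, -1.0]]
ft_force: [1.1, 0.5, -1.0]
grip_width: 0.0585
gripper_force: 27.4
```

>>> {"fn": "jog_arm", "kwargs": {"targets": [[0,0,0.2,0,0,0],[0,0,0.4,0,0,0],[0,0,0.5,0,0,0],[0,0,0.6,0,0,0],[0,0,0.6,0,0,0]]}}

```text
time_s: 13.23
position: [0.4889, -0.0041, 0.163]
tool_rot: [[-1.0, 0.0, 0.0], [0.0, 1.0, 0.0], [-0.0, 0.0, -1.0]]
ft_force: [-0.8, 1.3, 2.6]
grip_width: 0.0582
gripper_force: 27.5
```

>>> {"fn": "jog_arm", "kwargs": {"targets": [[0,0,0.1,0,0,0],[0,0,0.15,0,0,0],[0,0,0.15,0,0,0]]}}

```text
time_s: 13.48
position: [0.489, -0.0041, 0.1629]
tool_rot: [[-1.0, -0.0, 0.002], [-0.0, 1.0, -0.0], [-0.002, -0.0, -1.0]]
ft_force: [-6.3, 1.5, 14.9]
grip_width: 0.0582
gripper_force: 28.4
```

It is seated: z=0.163 as computed, with firm contact. I unload, release and withdraw.

>>> {"fn": "jog_arm", "kwargs": {"targets": [[0,0,-0.1,0,0,0],[0,0,-0.1,0,0,0]]}}

```text
time_s: 13.65
position: [0.4891, -0.0041, 0.163]
tool_rot: [[-1.0, 0.0, 0.001], [0.0, 1.0, -0.0], [-0.001, -0.0, -1.0]]
ft_force: [-1.7, 1.4, 7.4]
grip_width: 0.0582
gripper_force: 28.0
```

>>> {"fn": "jog_arm", "kwargs": {"targets": [[0,0,0,0,0,0],[0,0,0,0,0,0],[0,0,0,0,0,0],[0,0,0,0,0,0],[0,0,0,0,0,0],[0,0,-2,0,0,0],[0,0,-5,0,0,0],[0,0,-9,0,0,0]], "hand": 1}}

```text
time_s: 14.32
position: [0.4879, -0.004, 0.2516]
tool_rot: [[-1.0, 0.0, -0.005], [0.0, 1.0, 0.001], [0.005, 0.001, -1.0]]
ft_force: [1.4, 0.3, -0.1]
grip_width: 0.0853
gripper_force: 0.0
```

>>> {"fn": "jog_arm", "kwargs": {"targets": [[0,0,-4,0,0,0],[4,0,-6,0,0,0],[8,0,-6,0,0,0],[12,0,-6,0,0,0],[12,0,-6,0,0,0],[12,0,-6,0,0,0]]}}

```text
time_s: 14.82
position: [0.3676, -0.004, 0.313]
tool_rot: [[-1.0, 0.001, 0.002], [0.001, 1.0, -0.001], [-0.002, -0.001, -1.0]]
ft_force: [-0.0, 0.3, 0.2]
grip_width: 0.0854
gripper_force: 0.0
```

```bash
python3 - <<'E'
from h import *
np.set_printoptions(precision=4,suppress=True)
s=env.observe();print(s["position"],s["ft_force"],s["grip_width"])
im=env.get_image("scene");save(im,"p4",(100,280,120,320),4)
for c in("scene","top"):
    im=env.get_image(c);P=cloud(im);F=im["frame"].astype(int)
    red=(F[...,0]>80)&(F[...,1]<50)&(P[...,2]>.14)&(P[...,2]<.24)&(abs(P[...,0]-.49)<.06)&(abs(P[...,1])<.06)
    q=P[red]
    if len(q)<9: continue
    print(c,len(q),q.min(0),q.max(0)); t=q[q[:,2]>.206]
    if len(t)>9: print("top plane",np.linalg.lstsq(np.c_[t[:,:2]-t[:,:2].mean(0),np.ones(len(t))],t[:,2],rcond=None)[0],t.mean(0))
    for r in env.regions_of(c,"carriage")[:1]:
        q=P[r["pixels"]];print("carr",np.percentile(q,[1,50,99],axis=0))
E
```

```text
[ 0.3676 -0.004   0.313 ] [-0.0266  0.2836  0.1959] 0.08536330856596924
scene 321 [ 0.4663 -0.0293  0.1526] [0.5198 0.0205 0.2162]
top plane [-0.0515 -0.0086  0.2121] [ 0.4936 -0.0044  0.2121]
carr [[ 0.5778 -0.0532  0.0214]
 [ 0.6343  0.0053  0.0701]
 [ 0.6573  0.0531  0.1084]]
top 240 [ 0.4588 -0.0344  0.2021] [0.5145 0.0211 0.2179]
top plane [-0.017  -0.0034  0.211 ] [ 0.4874 -0.0071  0.211 ]
carr [[ 0.5705 -0.0504  0.0104]
 [ 0.6052  0.0027  0.0835]
 [ 0.661   0.059   0.1074]]
```

View pics/p4.png

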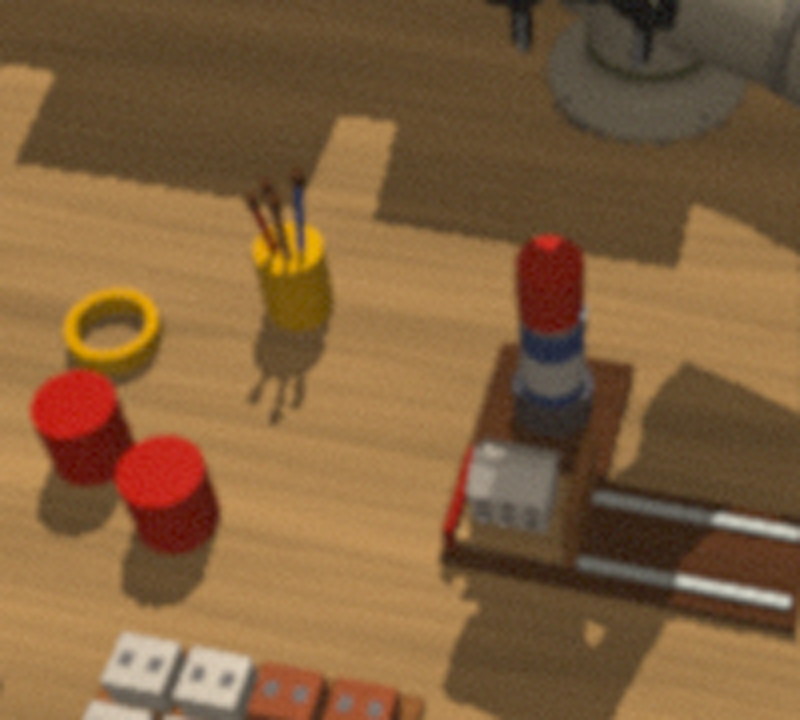

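The picture shows the cap level and seated on the can at crop (280,550), the house against the red stop at (500,460), and everything else where it was.

```bash
python3 -c "
from rig import env
print(env.close_job())"
```

```text
the job is handed in; nothing more can be done
None
```

The job is done and handed in at about 15 s: the carriage is home against the red stop, the nozzle was pressed fully and sprang back, and the small red overcap sits level and fully seated on the can, with nothing else seen to have moved in the last picture.

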